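# Push the row of heating blocks home in the dry-block heater

## Robot

A 6-joint arm with a two-finger parallel gripper is mounted at the origin on a cart in front of the work surface, level with it; the furniture and walls round the work are solid. World frame = base frame: x ahead of the robot, y to its left, z up, the work surface at z = 0. Lengths are in m, angles in rad, forces in N, time in s.
With the tool pointing down it reaches from about 0.325 to 0.75 m from the base axis. Payload 7.6 kg.
Tool frame: the origin (TCP) lies at the very end of the fingers, on their centre line; the grasp point (between the pads) lies ctrl.tcp_to_grasp behind it (ctrl.tcp_to_grasp is the distance from the TCP to the grasp point, in m); z points along the fingers, y is the line along which they close (so a half turn about z gives the same grasp; the last joint's range is limited). The gripper opens to 85 mm and grips with 20 to 120 N. Pads are 22 mm wide; open, the fingers measure 114 mm over their backs; the gripper's body (76 mm by 85 mm) begins 54 mm behind the grasp point. The pads swing forward as they close: fully open they stand 13 mm farther back than shut.
Start: joints at [-1.218, 0.052, 1.401, -0, 1.689, -0.07], TCP at [0.215, -0.479, 0.231] pointing down, gripper open.
Joint ranges: [-2.9, 2.9], [-0.91, 2.17], [0.12, 2.37], [-1.06, 4.2], [0.26, 2.73], [-2.93, 2.93]. Speed limits (rad/s): [2.57, 2.57, 3.01, 3.14, 3.14, 3.14].

## Interface

Orientations are given as [roll, pitch, yaw] about the fixed x, y, z axes, in that order (R = Rz(yaw) Ry(pitch) Rx(roll)).
In Python, from rig import ctrl, workorder, get_image, camera_model gives the robot as it stands (ctrl), with the cameras as plain functions and the job (workorder).
- The arm moves only by the shell command python3 steer.py 'ROWS' [OPENING] [FORCE]. ROWS is a JSON list that holds a single list of rows (three levels of brackets), with 1 to 5 rows, each of 6 numbers: dx, dy, dz in a scale on which 1.0 is 1 m, then a rotation vector rx, ry, rz in a scale on which 1.0 is 2 pi rad; each row shifts and turns the commanded pose from where the row before left it, along the tool's axes as they then stand; what a row does not reach is not made up. A row lasts 1/8 s, in which the tool goes at most 0.0625 m and 0.188 rad, less where a joint would pass 70% of its speed; a pose out of reach is approached as far as the arm can. OPENING is the finger opening in m, set as the command begins (- or left out keeps the last). The fingers move at their own pace and stop on an object; FORCE is the grip in N (left out, the last holds). Time passes only in rows, so rows that do not move let the fingers close. It prints the time, the measured TCP pose, the force, the opening and the grip force at its end. A shift or turn number past 1, either way, is cut back to 1. Input that does not fit is refused with a message, and nothing moves.
- ctrl.get_obs(): the state, without advancing time (a new reading comes with each control period).
- get_image(name): name is "scene" or "top"; returns the picture (384x512x3 uint8, red, green, blue); there is no depth.
- camera_model(name): a dict with "intrinsics" (3x3 intrinsics, pixels), "k1" (the pictures are not rectified: a ray, as slopes to the right and down, at radius r is drawn at 1 + k1 r^2 times it, then the intrinsics apply), "cam_to_world" (4x4, takes a point from camera to world coordinates). Camera axes: x right, y down, z forward; pixel columns grow to the right and rows downward; lengths in m; the calibration is good to about 2 mm. A picture is of the moment at which its call begins. camera_model takes no time and is no camera call.
- workorder.hand_in(): hands the job in; it is judged then, once.
The state is a dict: "time": time; "qpos": joint angles; "joint_velocities": joint speeds; "tau": joint torques, N m; "position": TCP position; "ee_rot": TCP orientation; "force": force on the tool from outside, world axes, zero at the start; "moment": the same for the moment, N m; "finger_gap": finger opening in m; "grip_force": force on a finger pad.
Only numpy, scipy, OpenCV 4.12 (cv2) and the standard library are available. Lean on these libraries where they do the work, as an engineer would, in place of code of your own. Each camera call takes 0.05 s, during which the arm holds its last target. There are 200 camera calls.

## Task

Push the four aluminium blocks along the heater's plate as one row, from behind the last block, until the first is home against the end stop, the row is closed up straight and all four stand wholly on the dark heated zone. Slide them: do not lift or tip a block or let the row come apart or buckle, and leave the drop bottle and the green tube rack where they are.

Things in the scene. Friction and masses are not known exactly. Their poses are not given: they have to be found in the camera images.
- heater: dry-block heater, fixed: white plate 120 mm wide (x), 435 mm long (y), top 12 mm above the bench; origin on the bench, on the plate's centre line, 140 mm before the end stop's face; +y along the plate to the stop. The bare end is 235 mm behind the origin. The stop is a wall to 41 mm above the bench; behind it a grey control box, 57 mm high. The dark heated zone before the stop is flush
- stop (a point): middle of the end stop's face, at the height of the plate's top; +y into the stop, x across. The heated zone runs from here 166 mm back (-y), 84 mm wide. Four touching blocks against the stop end 160 mm before it
- rail_mouth (a point): on the centre line at the plate's top, 97 mm before the stop: the flared mouth of two guide rails, 12 mm high, 98 mm clear here, narrowing to 68 mm clear from 70 mm before the stop up to it. The rear part of the zone has no rails
- block_1: leading block, nearest the end stop: aluminium block, eight wells and a blue dot on top, 60 mm across the row (x), 40 mm along it (y, to the stop), 30 mm high, 0.11 to 0.22 kg; origin centre of underside; loose on the plate in a nearly straight row: gaps 2 to 6 mm, offsets to 2 mm, turns to 0.03 rad from one to the next; its leading face starts 79 to 129 mm from the stop
- block_2: second block: aluminium block, eight wells and a green dot on top, 60 mm across the row (x), 40 mm along it (y, to the stop), 30 mm high, 0.11 to 0.22 kg; origin centre of underside; loose on the plate in a nearly straight row: gaps 2 to 6 mm, offsets to 2 mm, turns to 0.03 rad from one to the next
- block_3: third block: aluminium block, eight wells and a yellow dot on top, 60 mm across the row (x), 40 mm along it (y, to the stop), 30 mm high, 0.11 to 0.22 kg; origin centre of underside; loose on the plate in a nearly straight row: gaps 2 to 6 mm, offsets to 2 mm, turns to 0.03 rad from one to the next
- block_4: rear block, farthest from the end stop; its free rear face is the one to push: aluminium block, eight wells and a red dot on top, 60 mm across the row (x), 40 mm along it (y, to the stop), 30 mm high, 0.11 to 0.22 kg; origin centre of underside; loose on the plate in a nearly straight row: gaps 2 to 6 mm, offsets to 2 mm, turns to 0.03 rad from one to the next
- drop_bottle: white squeeze bottle, 42 mm across, 127 mm high, loose, origin at the centre of its underside; a bystander behind the heater
- green_rack: green tube rack 58 x 85 mm, 53 mm high, loose, origin at the centre of its underside; a bystander behind the heater

How it is judged:
At the end, for the whole second after the job is handed in: All four blocks lie flat and still on the heater's plate in one closed row against the end stop: each centre within 147 mm of the stop's face (140 mm for the last block of a perfectly closed row), within 12 mm sideways of the plate's centre line, turned less than 0.12 rad from it (y of block_1 in the frame of stop between -0.147 and -0.015 m and x of block_1 in the frame of stop between -0.012 and 0.012 m and angle between the x axis of each of block_1, block_2, block_3, block_4 and the x axis of heater, either way round below 0.12 rad and height (world z) of each of block_1, block_2, block_3, block_4 below 0.016 m and angle between each of block_1, block_2, block_3, block_4's own z axis and vertical below 0.08 rad and linear speed of each of block_1, block_2, block_3, block_4 below 0.01 m/s and y of block_2 in the frame of stop between -0.147 and -0.015 m and x of block_2 in the frame of stop between -0.012 and 0.012 m and y of block_3 in the frame of stop between -0.147 and -0.015 m and x of block_3 in the frame of stop between -0.012 and 0.012 m and y of block_4 in the frame of stop between -0.147 and -0.015 m and x of block_4 in the frame of stop between -0.012 and 0.012 m); the robot touches nothing.
It fails at once if a block was lifted off the plate or tipped (10 mm, 0.25 rad) (height (world z) of any of block_1, block_2, block_3, block_4 above 0.022 m or angle between any of block_1, block_2, block_3, block_4's own z axis and vertical above 0.25 rad).
It fails at once if the row came apart: centres of neighbouring blocks more than 56 mm apart (40 mm when touching) (horizontal distance between block_1 and block_2 above 0.056 m or horizontal distance between block_2 and block_3 above 0.056 m or horizontal distance between block_3 and block_4 above 0.056 m).
It fails at once if the row buckled: neighbouring blocks turned more than 0.3 rad to each other (angle between the x axis of block_1 and the x axis of block_2, either way round above 0.3 rad or angle between the x axis of block_2 and the x axis of block_3, either way round above 0.3 rad or angle between the x axis of block_3 and the x axis of block_4, either way round above 0.3 rad).
It fails at once if the drop bottle or the green tube rack was moved by more than 20 mm (distance of any of drop_bottle, green_rack from where it was at the start of the episode above 0.02 m).
It also fails if it takes over 35 s, if anything falls off the work surface, if the arm or the gripper's body presses on something with over 40 N, if the wrist force passes 120 N, or if a joint passes its speed limit or range.

## Working session

There is one attempt and no reset: what is moved stays moved. The work goes in short steps, Python scripts to look and compute and a shell command to move; the robot and the scene stay as the last step left them, time stands still between calls to the robot, and variables do not carry over. Pictures are saved under pics/ and viewed, at most 10 in all, crops included, and the job is handed in when it is done.

```bash
ls; mkdir -p pics; python3 - <<'E'
from rig import ctrl, workorder, get_image, camera_model
import cv2,numpy as np
for n in("scene","top"):
    cv2.imwrite(f"pics/{n}0.png",get_image(n)[:,:,::-1]); m=camera_model(n); print(n,m)
o=ctrl.get_obs();print(o['time'],o['position'],o['ee_rot'],o['finger_gap'],ctrl.tcp_to_grasp)
E
```

```text
pics
rig.py
steer.py
scene {'intrinsics': array([[454.38775212,   0.        , 254.50707731],
       [  0.        , 454.38775212, 194.14759618],
       [  0.        ,   0.        ,   1.        ]]), 'k1': -0.03576120491400777, 'cam_to_world': array([[ 0.80999688,  0.44893469, -0.37730981,  1.07553644],
       [ 0.58609604, -0.5978759 ,  0.54684169, -0.79237127],
       [ 0.01991176, -0.66407985, -0.74739646,  0.95070447],
       [ 0.        ,  0.        ,  0.        ,  1.        ]])}
top {'intrinsics': array([[391.202786  ,   0.        , 252.75563158],
       [  0.        , 391.202786  , 194.36718665],
       [  0.        ,   0.        ,   1.        ]]), 'k1': -0.042333793421133636, 'cam_to_world': array([[ 0.01185185, -0.98092511,  0.19402438,  0.41439315],
       [-0.9995237 , -0.00609255,  0.03025327, -0.17027156],
       [-0.02849409, -0.19429052, -0.9805301 ,  1.0533575 ],
       [ 0.        ,  0.        ,  0.        ,  1.        ]])}
0.1 [ 0.21533815 -0.47850576  0.23057835] [-3.14022067e+00 -1.20818408e-04  4.22820280e-01] 0.08517251135610122 0.0187
```

View pics/top0.png

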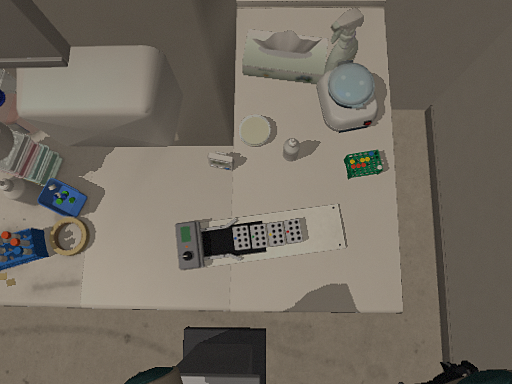

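View pics/scene0.png

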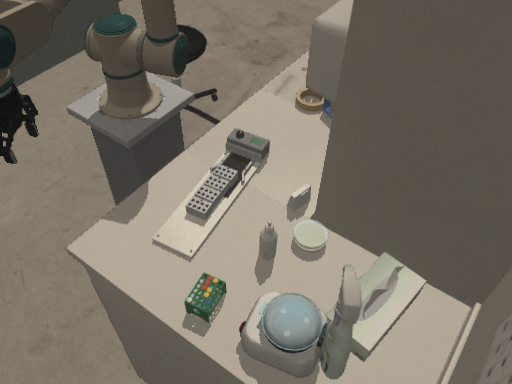

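Top view: stop/control box at about (203,243), blocks from (240,237) to (293,231), bare end at about x=343. I'll enlarge it.

```bash
python3 - <<'E'
import cv2
i=cv2.imread("pics/top0.png")[190:280,165:355]
cv2.imwrite("pics/c0.png",cv2.resize(i,None,fx=4,fy=4,interpolation=cv2.INTER_CUBIC))
i=cv2.imread("pics/scene0.png")[120:260,145:285]
cv2.imwrite("pics/c1.png",cv2.resize(i,None,fx=4,fy=4,interpolation=cv2.INTER_CUBIC))
E
```

```text
(no output)
```

View pics/c0.png

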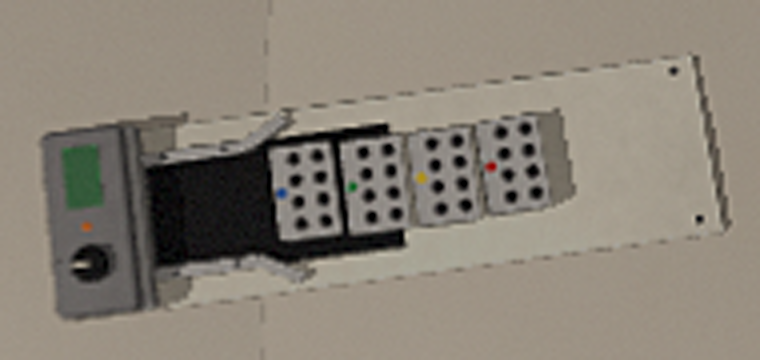

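View pics/c1.png

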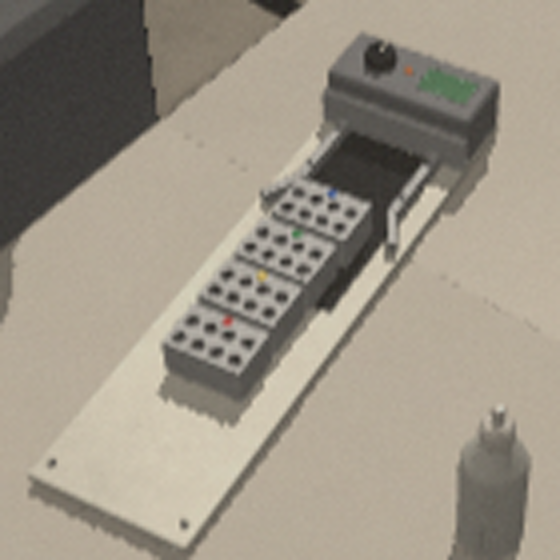

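Top crop (4×, offset 165,190): plate end corners near (692,57),(722,235), plate edges to (180,124)/(185,305), the dark zone's rear edge (387,125)–(404,245), red dot at (491,167), with wells visible on all blocks. The scene crop agrees: bare end is clear behind the red-dot block.

```bash
cat > h.py <<'E'
import cv2,numpy as np
from rig import ctrl, workorder, get_image, camera_model
def ray(name,uv,z):
    m=camera_model(name);K=m["intrinsics"];T=m["cam_to_world"]
    p=cv2.undistortPoints(np.float64(uv).reshape(-1,1,2),K,np.array([m["k1"],0,0,0])).reshape(-1,2)
    d=np.c_[p,np.ones(len(p))]@T[:3,:3].T
    return T[:3,3]+d*((z-T[2,3])/d[:,2])[:,None]
DOTS=dict(blue=(105,125),green=(48,80),yellow=(22,34),red=(0,8))
def dots(name,im,z=.042,roi=None):
    s=4;h=cv2.cvtColor(cv2.resize(im,None,fx=s,fy=s,interpolation=cv2.INTER_CUBIC),cv2.COLOR_RGB2HSV)
    x0,y0,x1,y1=[s*v for v in roi];out={}
    for k,(a,b) in DOTS.items():
        m=cv2.inRange(h,(a,110,60),(b,255,255)); M=np.zeros_like(m);M[y0:y1,x0:x1]=m[y0:y1,x0:x1]
        n,l,st,c=cv2.connectedComponentsWithStats(M)
        if n>1:
            i=1+np.argmax(st[1:,4]);uv=(c[i]+.5)/s-.5;out[k]=(uv.round(1),st[i,4],ray(name,uv,z)[0][:2])
    return out
E
python3 - <<'E'
from h import *
t=cv2.imread("pics/top0.png")[:,:,::-1];s=cv2.imread("pics/scene0.png")[:,:,::-1]
P=lambda a:np.array(a)/4+[165,190]-.375
S=lambda a:np.array(a)/4+[145,120]-.375
pt=lambda n,f,a,z:print(n,ray(n,f(a),z)[:,:2].round(4).tolist())
pt("top",P,[(180,124),(692,57),(185,305),(722,235)],.012)
pt("top",P,[(387,125),(404,245)],.012)
pt("scene",S,[(32,478),(183,545)],.012)
for n,i,r in(("top",t,(228,215,310,255)),("scene",s,(180,160,245,225))):
    for k,v in dots(n,i,roi=r).items():print(n,k,v)
# wells in top
g=cv2.resize(t,None,fx=4,fy=4,interpolation=cv2.INTER_CUBIC).min(2)
m=cv2.inRange(g,0,75)[4*212:4*250,4*230:4*306]
n,l,st,c=cv2.connectedComponentsWithStats(m)
for i in range(1,n):
    if 40<st[i,4]<300: print(st[i,4],(c[i]+[4*230,4*212]).round(0),ray("top",(c[i]+[920.5,848.5])/4-.5,.042)[0][:2].round(4))
E
```

```text
top [[0.5477, -0.0229], [0.5958, -0.3669], [0.4279, -0.0301], [0.477, -0.3832]]
top [[0.5482, -0.1621], [0.4686, -0.1739]]
scene [[0.4846, -0.3839], [0.5945, -0.365]]
top blue (array([234.9, 237.9]), np.int32(63), array([ 0.49961066, -0.09424385]))
top green (array([252.7, 236.3]), np.int32(44), array([ 0.50420518, -0.14012568]))
top yellow (array([269.9, 234. ]), np.int32(92), array([ 0.51039022, -0.1845381 ]))
top red (array([287.3, 231.2]), np.int32(86), array([ 0.51808089, -0.22939505]))
scene blue (array([227.5, 167.9]), np.int32(11), array([ 0.49799619, -0.09316083]))
scene yellow (array([210.1, 188.6]), np.int32(37), array([ 0.50916916, -0.18329823]))
scene red (array([201.5, 199.8]), np.int32(41), array([ 0.51653548, -0.22772553]))
124 [1185.  888.] [ 0.543  -0.2518]
58 [1133.  892.] [ 0.5401 -0.2181]
131 [1161.  892.] [ 0.5404 -0.2361]
124 [1117.  900.] [ 0.5346 -0.2075]
121 [1092.  904.] [ 0.5325 -0.1913]
125 [1048.  909.] [ 0.5285 -0.1628]
128 [1188.  910.] [ 0.529  -0.2538]
113 [1023.  912.] [ 0.5264 -0.1469]
58 [1137.  914.] [ 0.5259 -0.2207]
122 [977. 915.] [ 0.5241 -0.
[... 295 characters left out ...]
[1168.  935.] [ 0.5128 -0.2405]
129 [980. 937.] [ 0.5104 -0.1192]
69 [1081.  938.] [ 0.5104 -0.1846]
123 [955. 940.] [ 0.508  -0.1034]
126 [1122.  943.] [ 0.507  -0.2111]
121 [1098.  946.] [ 0.5048 -0.1952]
55 [1012.  947.] [ 0.5042 -0.1402]
125 [1053.  952.] [ 0.5007 -0.1667]
132 [1196.  952.] [ 0.5015 -0.2585]
125 [1029.  955.] [ 0.4987 -0.151 ]
127 [1171.  956.] [ 0.4988 -0.2425]
132 [983. 958.] [ 0.4964 -0.1214]
54 [1145.  961.] [ 0.4957 -0.2258]
119 [958. 962.] [ 0.4942 -0.1054]
131 [1125.  965.] [ 0.4932 -0.2131]
123 [1101.  968.] [ 0.4907 -0.1973]
124 [1056.  973.] [ 0.4872 -0.1684]
125 [1031.  977.] [ 0.4847 -0.1527]
120 [986. 980.] [ 0.4823 -0.1233]
127 [961. 983.] [ 0.4802 -0.1075]
```

The rows are not in the units I measure in: turns go in shares of 2 pi rad. I convert before sending: -0.184 rad is -0.0293.

```bash
python3 steer.py '[[[0,0,0,0,0,-0.0293],[0,0,0,0,0,-0.0293],[0,0,0,0,0,-0.0293],[0,0,0,0,0,-0.0293],[0,0,0,0,0,-0.0293]]]' 0.03; python3 steer.py '[[[0,0,0,0,0,-0.0293],[0,0,0,0,0,-0.0291],[0,0,0,0,0,0]]]'
cat >> h.py <<'E'
A=.139;C,S=np.cos(A),np.sin(A);XC=.4798;YS=-.071
def heat(p): return np.array([C*p[0]+S*p[1]-XC, -S*p[0]+C*p[1]-YS])
def tool():
    o=ctrl.get_obs();p=o["position"];print("t",o["time"],"heater xy",heat(p).round(4),"z",p[2].round(4),"rpy",np.round(o["ee_rot"],4),"F",np.round(o["force"],1),"gap",o["finger_gap"])
E
python3 -c "from h import *;tool()"
```

```text
time: 0.72
position: [0.2154, -0.4786, 0.2308]
ee_rot: [-3.141, -0.001, 1.349]
force: [-0.4, 0.1, 1.0]
finger_gap: 0.0298
grip_force: 0.0
time: 1.1
position: [0.2154, -0.4786, 0.2309]
ee_rot: [-3.141, -0.001, 1.708]
force: [0.2, 0.1, 0.5]
finger_gap: 0.0299
grip_force: 0.0
t 1.1 heater xy [-0.3328 -0.4329] z 0.2309 rpy [-3.1414e+00 -8.0000e-04  1.7081e+00] F [0.2 0.1 0.5] gap 0.029930757369782443
```

```bash
python3 steer.py '[[[0.02,0.055,0,0,0,0],[0.02,0.055,0,0,0,0],[0.02,0.055,0,0,0,0],[0.02,0.055,0,0,0,0],[0.02,0.055,0,0,0,0]]]'; python3 steer.py '[[[0.022,0.058,0,0,0,0],[0,0,0.05,0,0,0],[0,0,0.05,0,0,0],[0,0,0.03,0,0,0],[0,0,0,0,0,0]]]'
python3 - <<'E'
from h import *
tool();cv2.imwrite("pics/s1.png",cv2.resize(get_image("scene")[100:280,120:340,::-1],None,fx=3,fy=3))
E
```

```text
time: 1.72
position: [0.4754, -0.3405, 0.2312]
ee_rot: [-3.141, 0.0, 1.705]
force: [0.0, -1.2, -0.2]
finger_gap: 0.0299
grip_force: 0.0
time: 2.35
position: [0.5269, -0.3108, 0.0981]
ee_rot: [-3.137, -0.004, 1.707]
force: [0.1, -0.3, 0.1]
finger_gap: 0.0297
grip_force: 0.0
t 2.35 heater xy [-0.001  -0.3098] z 0.0981 rpy [-3.1369 -0.0041  1.7066] F [ 0.1 -0.3  0.1] gap 0.02972772830328195
```

View pics/s1.png

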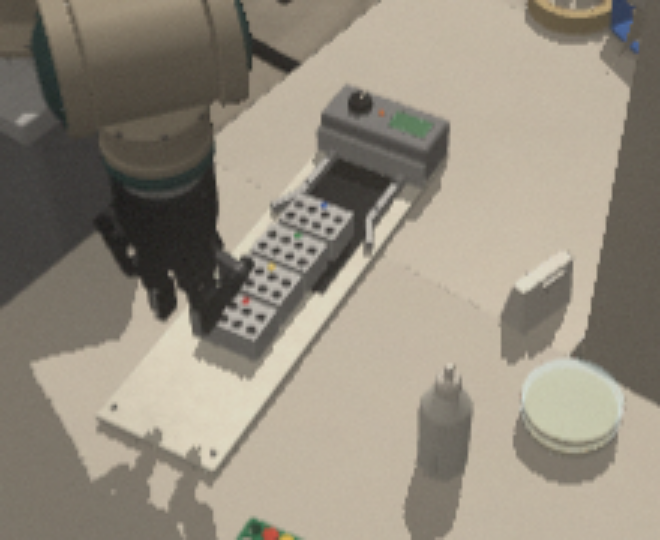

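Fingers at about (165,310) and (210,325) straddle the row's line, behind and above block 4, consistent with the computed pose. Descending, slightly backed off.

Converted, 0.002 rad is 0.0003.

```bash
python3 steer.py '[[[-0.008,0.002,0,0,0,0],[0,0,0.04,0,0,0],[0,0,0.03,0,0,0],[0,0,0.01,0,0,0.0003],[0,0,0,0,0,0]]]'
python3 - <<'E'
from h import *
tool();cv2.imwrite("pics/s2.png",cv2.resize(get_image("scene")[150:260,140:280,::-1],None,fx=5,fy=5))
E
```

```text
time: 3.02
position: [0.532, -0.32, 0.0224]
ee_rot: [3.141, 0.001, 1.707]
force: [0.3, -0.1, 0.7]
finger_gap: 0.03
grip_force: 0.0
t 3.025 heater xy [ 0.0027 -0.3197] z 0.0224 rpy [3.1406e+00 1.0000e-03 1.7073e+00] F [ 0.3 -0.1  0.7] gap 0.02999681405968038
```

View pics/s2.png

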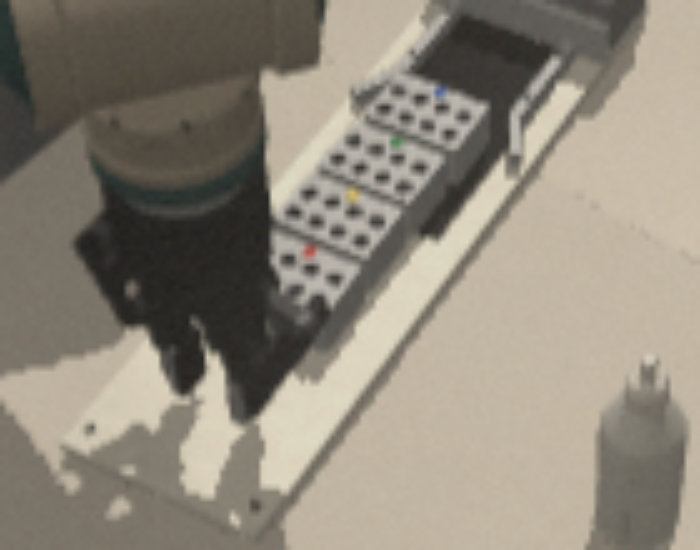

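Tips at (180,390) and (245,415), just above the plate behind block 4, centred. Approaching contact.

Converted, 0.002 rad is 0.0003.

```bash
python3 steer.py '[[[0.01,0,0.003,0,0,0],[0.01,0,0,0,0,0.0003],[0.01,0,0,0,0,0],[0.005,-0.001,0,0,0,0],[0.005,0,0,0,0,0]]]'; python3 -c "from h import *;tool()"; python3 steer.py '[[[0.005,0,0,0,0,0],[0.005,0,0,0,0,0],[0.005,0,0,0,0,0],[0.005,0,0,0,0,0],[0,0,0,0,0,0]]]'
python3 - <<'E'
from h import *
tool();i=get_image("top")
for k,v in dots("top",i,roi=(225,215,310,255)).items():print(k,heat(v[2]).round(4))
i=get_image("scene");cv2.imwrite("pics/s3.png",cv2.resize(i[130:230,160:280,::-1],None,fx=5,fy=5))
E
```

```text
time: 3.7
position: [0.525, -0.2796, 0.0185]
ee_rot: [3.141, 0.0, 1.706]
force: [0.7, 0.5, -0.2]
finger_gap: 0.0298
grip_force: 0.0
t 3.7 heater xy [ 0.0013 -0.2787] z 0.0185 rpy [3.1415e+00 3.0000e-04 1.7059e+00] F [ 0.7  0.5 -0.2] gap 0.02978005787409784
time: 4.32
position: [0.5223, -0.2597, 0.0184]
ee_rot: [3.142, -0.0, 1.706]
force: [0.4, 0.2, 0.4]
finger_gap: 0.0303
grip_force: 0.0
t 4.325 heater xy [ 0.0015 -0.2586] z 0.0184 rpy [ 3.1416e+00 -4.0000e-04  1.7061e+00] F [0.4 0.2 0.4] gap 0.030326697992687297
blue [ 0.0019 -0.0916]
green [ 0.0003 -0.1329]
red [ 0.0025 -0.2126]
```

View pics/s3.png

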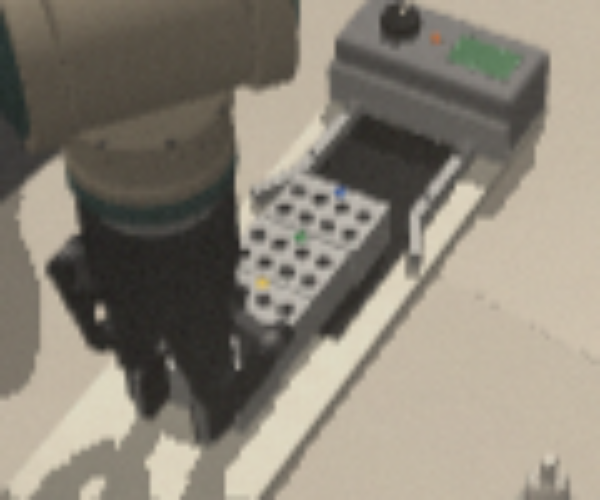

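The row is closed up (blue-to-red dot spacing ≈121 mm) and straight; blue dot at (340,190) sits just at the rail mouth. I'll continue pushing.

```bash
for i in 1 ; do python3 steer.py '[[[0.007,0,0,0,0,0],[0.007,0,0,0,0,0],[0.007,0,0,0,0,0],[0.007,0,0,0,0,0],[0.007,0,0,0,0,0]]]'; done; python3 -c "
from h import *
tool();i=get_image('top')
for k,v in dots('top',i,roi=(205,215,310,255)).items():print(k,heat(v[2]).round(4))"
```

```text
time: 5.05
position: [0.5175, -0.225, 0.0183]
ee_rot: [-3.142, 0.0, 1.706]
force: [0.8, -3.4, -2.2]
finger_gap: 0.0298
grip_force: 1.5
t 5.05 heater xy [ 0.0016 -0.2235] z 0.0183 rpy [-3.1416e+00  1.0000e-04  1.7059e+00] F [ 0.8 -3.4 -2.2] gap 0.02978215768940736
blue [ 0.0025 -0.0576]
green [ 0.0006 -0.0976]
red [ 0.0028 -0.1774]
```

```bash
python3 steer.py '[[[0.007,0,0,0,0,0],[0.007,0,0,0,0,0],[0.007,0,0,0,0,0],[0.007,0,0,0,0,0],[0.007,0,0,0,0,0]]]'; python3 -c "
from h import *
tool();i=get_image('top')
for k,v in dots('top',i,roi=(205,215,310,255)).items():print(k,heat(v[2]).round(4))"; python3 steer.py '[[[0.003,0,0,0,0,0],[0.003,0,0,0,0,0],[0.003,0,0,0,0,0],[0.003,0,0,0,0,0],[0.002,0,0,0,0,0]]]'; python3 -c "
from h import *
tool();i=get_image('top')
for k,v in dots('top',i,roi=(205,215,310,255)).items():print(k,heat(v[2]).round(4))"
```

```text
time: 5.72
position: [0.5129, -0.1904, 0.0184]
ee_rot: [3.141, 0.0, 1.706]
force: [-0.0, -3.5, -0.1]
finger_gap: 0.0301
grip_force: 1.8
t 5.725 heater xy [ 0.0018 -0.1886] z 0.0184 rpy [3.1414e+00 2.0000e-04 1.7059e+00] F [-0.  -3.5 -0.1] gap 0.030146752492887143
blue [ 0.0025 -0.0219]
green [ 0.0009 -0.0626]
red [ 0.0029 -0.1426]
time: 6.4
position: [0.511, -0.1768, 0.0184]
ee_rot: [3.141, 0.0, 1.706]
force: [1.3, -3.8, 0.7]
finger_gap: 0.0301
grip_force: 1.9
t 6.4 heater xy [ 0.0018 -0.1749] z 0.0184 rpy [3.1415e+00 2.0000e-04 1.7058e+00] F [ 1.3 -3.8  0.7] gap 0.03013052723605468
green [ 0.0008 -0.0493]
red [ 0.0021 -0.1281]
```

```bash
python3 steer.py '[[[0.002,0,0,0,0,0],[0.002,0,0,0,0,0],[0.001,0,0,0,0,0]]]'; python3 steer.py '[[[0.001,0,0,0,0,0],[0.001,0,0,0,0,0],[0,0,0,0,0,0]]]'
```

```text
time: 6.82
position: [0.511, -0.1739, 0.0188]
ee_rot: [3.14, 0.005, 1.706]
force: [4.6, -15.1, -2.3]
finger_gap: 0.0302
grip_force: 7.5
time: 7.2
position: [0.5113, -0.1738, 0.0194]
ee_rot: [3.139, 0.008, 1.705]
force: [4.3, -19.6, -2.4]
finger_gap: 0.0298
grip_force: 10.1
```

Force rose to ~20 N with no further motion: home. Back off and check.

```bash
python3 steer.py '[[[-0.004,0,0,0,0,0],[-0.01,0,0,0,0,0],[-0.03,0,0,0,0,0],[-0.04,0,0,0,0,0],[0,0,-0.05,0,0,0]]]'; python3 steer.py '[[[0,0,-0.06,0,0,0],[-0.04,-0.03,-0.06,0,0,0],[-0.04,-0.04,0,0,0,0],[-0.04,-0.04,0,0,0,0],[0,0,0,0,0,0]]]'; python3 - <<'E'
from h import *
tool();i=get_image('top')
for k,v in dots('top',i,roi=(205,215,310,255)).items():print(k,heat(v[2]).round(4))
a=cv2.resize(i[205:265,195:300,::-1],None,fx=5,fy=5,interpolation=cv2.INTER_CUBIC)
j=get_image('scene')[125:215,175:280,::-1];b=cv2.resize(j,(525,290),interpolation=cv2.INTER_CUBIC)
cv2.imwrite("pics/f.png",np.vstack([a,b]))
E
```

```text
time: 7.82
position: [0.5184, -0.2536, 0.0631]
ee_rot: [-3.132, -0.007, 1.703]
force: [2.1, 0.0, 0.8]
finger_gap: 0.0301
grip_force: 0.0
time: 8.45
position: [0.4312, -0.3804, 0.1759]
ee_rot: [-3.141, -0.001, 1.701]
force: [0.3, 0.4, 0.4]
finger_gap: 0.0301
grip_force: 0.0
t 8.45 heater xy [-0.1055 -0.3655] z 0.1759 rpy [-3.1410e+00 -1.0000e-03  1.7012e+00] F [0.3 0.4 0.4] gap 0.03008850072091942
green [ 0.001  -0.0466]
yellow [ 0.001  -0.0861]
red [ 0.0033 -0.1262]
```

View pics/f.png

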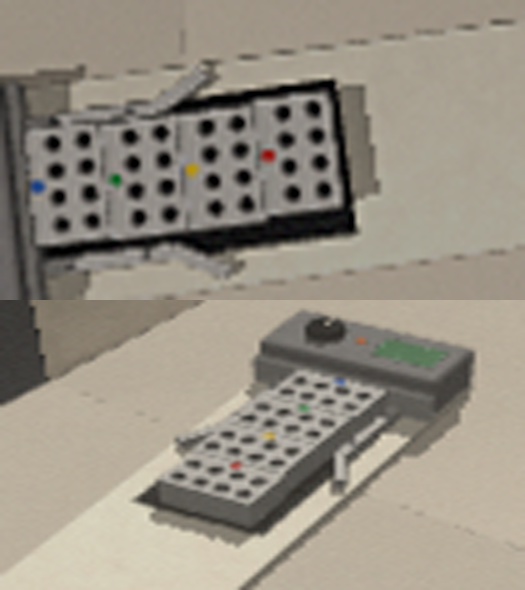

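Both views show a closed, straight row inside the rails and on the dark zone, blue dot (38,187) near the wall. The numbers suggest up to ~4 mm left at the stop, so I'll look closely.

```bash
python3 - <<'E'
from h import *
a=get_image('top')[218:262,190:245,::-1];b=get_image('scene')[128:168,205:260,::-1]
f=lambda x,h:cv2.resize(x,(700,h),interpolation=cv2.INTER_CUBIC)
cv2.imwrite("pics/g.png",np.vstack([f(a[6:28],280),f(b[0:25],318)]))
E
```

```text
(no output)
```

View pics/g.png

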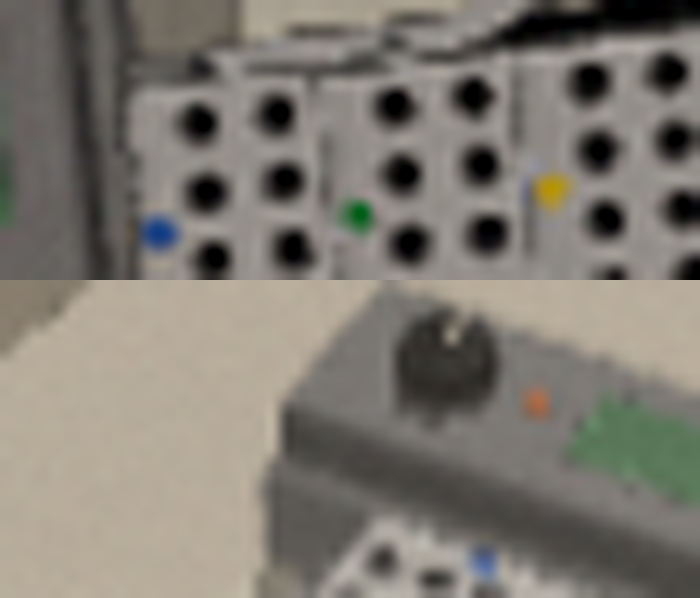

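Block 1's front edge (x≈130 in the top crop) meets the stop wall with no gap, and the offset is calibration bias. Handing in.

```bash
python3 -c "from rig import ctrl, workorder, get_image, camera_model;print(workorder.hand_in())"
```

```text
the job is handed in; nothing more can be done
None
```

I pushed the four-block row up to the end stop, closed and straight on the dark zone, and handed it in at about 8.5 s; the hand-in gave no verdict. My measurements put block 1 about 4–5 mm short of the stop and block 4 at 144 mm (limit 147 mm), but push force rose to about 20 N and the close-up shows no gap, so I took that as calibration error.

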